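Roll the spacer sleeve up the loading ramp and latch it in

TASK

With the fingertips, push the brass spacer sleeve slowly up the loading ramp until it drops into the seat against the yellow stop, without lifting it and without letting it roll back down into the red catch trough. Then push the brass latch bar fully across behind the sleeve to lock it in, and move clear. Leave the bronze meter, the amber sight gauge and the two pipe nipples where they stand.

Things in the scene. Friction and masses are not known exactly. Their poses are not given: they have to be found in the camera images.
- track: Fixed ramp channel, tilted 6 degrees. Origin on the deck, mid-width, at the aluminium deck's lower end, 30 mm above the worktop. x: uphill; y: left looking uphill; z: off the deck. In mm along x: red trough -78 to 0 (floor at z -12), deck (z 0) 0 to 195 with a 16 wide parking groove at 43, seat (z -3) 195 to 239, yellow stop. Blue side rails: inner faces at y +-43, 8 thick, tops at z 14.
- seat_home (a point): Where the sleeve's centre is when home in its seat: track x 208, y 0, z 27 mm. The 3 mm step at the seat's lower edge keeps it there once let go; let go anywhere between groove and seat it rolls back down. The yellow stop plate's face is 31 mm uphill; the plate is 102 wide, 12 thick, its top 45 mm above the deck plane.
- sleeve: Loose polished, slippery brass spacer sleeve with black plugged ends: a cylinder 60 mm in diameter, 82 mm long, 0.55 to 0.9 kg, lying across the track. Origin at its centre; its y axis is the cylinder's axis (x and z turn as it rolls). It starts parked in the groove (centre at track x 43, z 29 mm); a light push frees it.
- latch (a joint): Angle (rad) of the brass latch bar about its pivot, an axis along the track's z. 0: bar points straight downhill outside the left rail, clear of the sleeve; negative: swung outwards; 1.57 (end of travel, counter-clockwise from above): straight across behind the seated sleeve. Starts at -0.5 to -0.05. Stiff: stays where left, about 1 N at its end moves it. Swung in too early it bars the sleeve's way.
- latch_pivot (a point): The latch bar's pivot, at the bar's mid-height: track x 168, y 58, z 34 mm. The pivot boss is 20 mm in diameter, 14 mm high.
- latch_end (a point): Free end of the latch bar, on its centre line, 100 mm from the pivot, at track z 34 mm. The bar is 8 mm wide and 12 mm high (track z 28 to 40). A little peg drawn on top, 8 mm from the end, is not solid.
- meter: Bystander: heavy bronze compound water meter with two flanges, 270 mm long (along its y) and 194 mm high. Origin under its centre.
- gauge: Bystander: amber glass sight gauge standing upright, brass foot 58 mm in diameter, 145 mm high. Origin under its centre.
- nipple_a: Bystander: galvanized pipe nipple standing on end, 34 mm in diameter, 90 mm high. Origin under its centre.
- nipple_b: Bystander: second galvanized pipe nipple, same size, standing on end. Origin under its centre.

How it is judged:
On the way, in this order (a step that is already met when the one before it is completed fails the run):
1. the sleeve sits in its seat against the stop (x of sleeve in the frame of track above 0.204 m and z of sleeve in the frame of track below 0.0285 m), for 0.2 s.
2. the latch bar is across behind the sleeve (value of joint latch above 1.45 rad), for 0.2 s.
At the end, for the whole second after the job is handed in: The sleeve lies at rest in its seat (centre 204 to 213 mm up the track, 24 to 28.5 mm off the deck plane, square across within 0.12 rad), the latch bar is closed beyond 1.45 rad, and meter, gauge and nipples are within 30 mm of where they stood (all of step 1 and x of sleeve in the frame of track below 0.213 m and z of sleeve in the frame of track above 0.024 m and angle between the y axis of sleeve and the y axis of track, either way round below 0.12 rad and linear speed of sleeve below 0.02 m/s and value of joint latch above 1.45 rad and distance of each of meter, gauge, nipple_a, nipple_b from where it was at the start of the episode below 0.03 m); the robot touches nothing.
It fails at once if the sleeve rolled back into the catch trough (x of sleeve in the frame of track below 0.01 m).
It fails at once if the sleeve was lifted off the track (z of sleeve in the frame of track above 0.042 m).
It fails at once if the sleeve was struck or let run (faster than 0.45 m/s) (linear speed of sleeve above 0.45 m/s).
It fails at once if a bystander was pushed away (not (distance of meter from where it was at the start of the episode below 0.03 m) or not (distance of gauge from where it was at the start of the episode below 0.03 m) or not (distance of nipple_a from where it was at the start of the episode below 0.03 m) or not (distance of nipple_b from where it was at the start of the episode below 0.03 m)).
It fails at once if a bystander was tipped (angle between any of gauge, nipple_a, nipple_b's own z axis and vertical above 0.35 rad).
It also fails if it takes over 54 s, if anything falls off the work surface, if the arm or the gripper's body presses on something with over 40 N, if the wrist force passes 120 N, or if a joint passes its speed limit or range.

ROBOT

A 6-joint arm with a two-finger parallel gripper is mounted at the origin on the work surface. World frame = base frame: x ahead of the robot, y to its left, z up, the work surface at z = 0. Lengths are in m, angles in rad, forces in N, time in s.
With the tool pointing down it reaches from about 0.375 to 0.9 m from the base axis. Payload 3.1 kg.
Tool frame: the origin (TCP) lies on the front face of the gripper's body, between the roots of the fingers; the fingertips stand 73 mm ahead of it and the grasp point (between the pads) lies 54 mm ahead of it (manip.tips_ahead is the distance from the TCP to the fingertips, in m); z points along the fingers, y is the line along which they close (so a half turn about z gives the same grasp; the last joint's range is limited). The gripper opens to 85 mm and grips with 20 to 120 N. Pads are 22 mm wide; open, the fingers measure 114 mm over their backs; the gripper's body (76 mm by 85 mm) begins 54 mm behind the grasp point. The pads swing forward as they close: fully open they stand 13 mm farther back than shut.
Start: joints at [-1.484, 0.527, 1.433, -0, 1.181, -0.178], TCP at [0.164, -0.603, 0.304] pointing down, gripper open.
Joint ranges: [-3.08, 3.08], [-0.75, 2.2], [0.22, 2.44], [-1.43, 4.57], [0, 2.65], [-2.85, 2.85]. Speed limits (rad/s): [2.79, 2.79, 3.14, 3.14, 3.14, 3.14].

INTERFACE

Orientations are given as a unit quaternion [x, y, z, w].
In Python, from station import sense, eyes, workorder, manip gives the robot as it stands.
- The arm moves only by the shell command python3 -m inch 'ROWS' [OPENING] [FORCE]. ROWS is JSON, a list of rows, each an object of numbers: "dx", "dy", "dz": the shift along the tool's x, y, z in cm; "wx", "wy", "wz": the turn, a rotation vector about the tool's x, y, z in degrees. In form: [{"dx": .., "dy": .., "dz": .., "wx": .., "wy": .., "wz": ..}, ...]. A call has 1 to 10 rows; each row shifts and turns the commanded pose from where the row before left it, along the tool's axes as they then stand; what a row does not reach is not made up. A row lasts 1/8 s, in which the tool goes at most 62.5 mm and 10.7 degrees, less where a joint would pass 70% of its speed; a pose out of reach is approached as far as the arm can. A call with a gripper value outside its range is refused whole. OPENING is the opening, from 0 (shut) to 1 (fully open), set as the call begins (- or left out, the last holds). The fingers move at their own pace and stop on an object; FORCE is the grip in N (left out, the last holds). Time passes only in rows, so rows that do not move let the fingers close. It gives the time, the measured TCP pose, the force, the opening and the grip force at its end, in the units of the state.
- sense(): the state, without advancing time (a new reading comes with each control period).
- eyes.snapshot(name): name is "side" or "top"; returns the picture (400x640x3 uint8, red, green, blue); there is no depth.
- eyes.camera_params(name): a dict with "fx", "fy", "cx", "cy" (pixels), "rvec" (rotation vector, rad) and "tvec" (3), from world to camera coordinates, as OpenCV has them. Camera axes: x right, y down, z forward; pixel columns grow to the right and rows downward; lengths in m; the calibration is good to about 2 mm. A picture is of the moment at which its call begins. camera_params takes no time and is no camera call.
- workorder.sign_off(): hands the job in; it is judged then, once.
The state is a dict: "t": time; "q": joint angles; "qd": joint speeds; "tau": joint torques, N m; "tcp_pos": TCP position; "tool_rot": TCP orientation; "force": force on the tool from outside, world axes, zero at the start; "ft_torque": the same for the moment, N m; "finger_gap": opening from 0.0 (shut) to 1.0 (fully open); "gripper_force": force on a finger pad.
Only numpy, scipy, OpenCV 4.12 (cv2) and the standard library are available. Lean on these libraries where they do the work, as an engineer would, in place of code of your own. Each camera call takes 0.05 s, during which the arm holds its last target. There are 200 camera calls.

## Working session

There is one attempt and no reset: what is moved stays moved. The work goes in short steps, Python scripts to look and compute and a shell command to move; the robot and the scene stay as the last step left them, time stands still between calls to the robot, and variables do not carry over. Pictures are saved under pics/ and viewed, at most 10 in all, crops included, and the job is handed in when it is done.

```bash
mkdir -p pics; ls
python3 - <<'E'
from station import sense, eyes
import cv2
s=sense();print({k:s[k] for k in('t','tcp_pos','tool_rot','finger_gap')})
for n in('side','top'):
    cv2.imwrite(f'pics/{n}0.png',cv2.cvtColor(eyes.snapshot(n),cv2.COLOR_RGB2BGR)); print(n,eyes.camera_params(n))
E
```

```text
pics
{'t': 0.0, 'tcp_pos': array([ 0.16353011, -0.60264852,  0.30292839]), 'tool_rot': array([ 9.91249414e-01,  1.31997772e-01,  4.11197782e-05, -1.08875139e-03]), 'finger_gap': 1.0000914902792124}
side {'fx': 375.2205726854089, 'fy': 375.2205726854089, 'cx': 317.08153554974854, 'cy': 193.8627082628152, 'rvec': array([ 0.039144  , -2.83412149,  1.28919564]), 'tvec': array([0.63312233, 0.0862061 , 1.01580451])}
top {'fx': 460.32895742825383, 'fy': 460.32895742825383, 'cx': 320.6598270638838, 'cy': 204.3899028839435, 'rvec': array([ 2.08984805, -2.14547415,  0.18497943]), 'tvec': array([0.00516692, 0.64771811, 1.554834  ])}
```

View pics/top0.png

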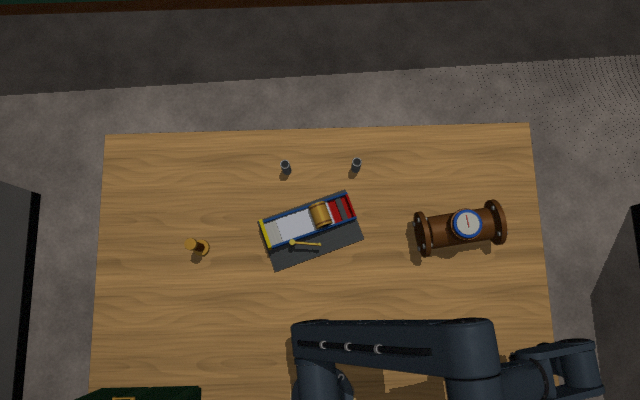

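View pics/side0.png

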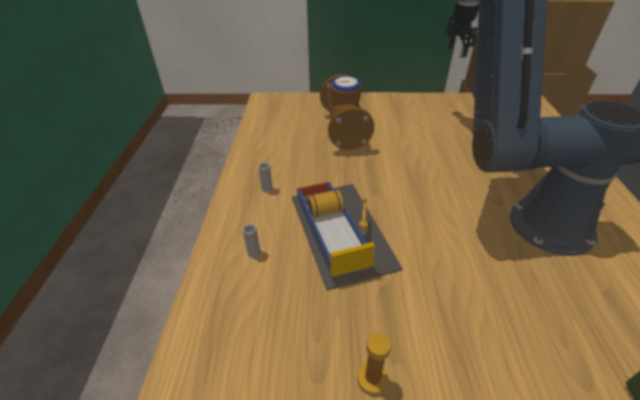

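The top view shows the track at about (262–355, 192–270), with uphill to the left. The sleeve is at (320,213), the stop at (266,235), the latch pivot at (292,243) with its end at (320,245), the nipples at (286,167) and (356,165), and the meter on the right at (460,230). The side view agrees. I'll zoom in for measuring.

Run:
```python
import cv2,numpy as np
a=cv2.imread('pics/top0.png')[180:280,250:375]; b=cv2.imread('pics/side0.png')[170:295,280:410]
a=cv2.resize(a,None,fx=4.6,fy=4.6,interpolation=cv2.INTER_CUBIC)
cv2.imwrite('pics/z_top.png',cv2.resize(cv2.imread('pics/top0.png')[180:280,250:375],(750,600),interpolation=cv2.INTER_CUBIC))
cv2.imwrite('pics/z_side.png',cv2.resize(b,(624,600),interpolation=cv2.INTER_CUBIC))
```

```text
(no output)
```

View pics/z_top.png

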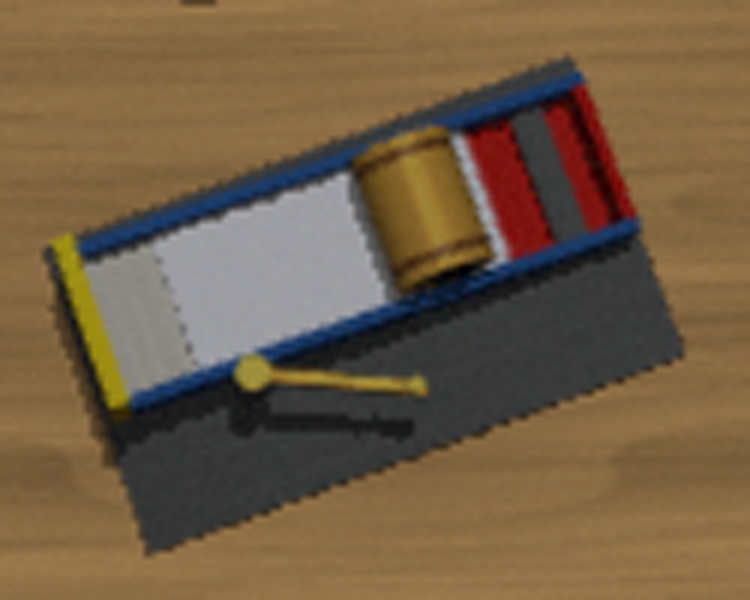

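View pics/z_side.png

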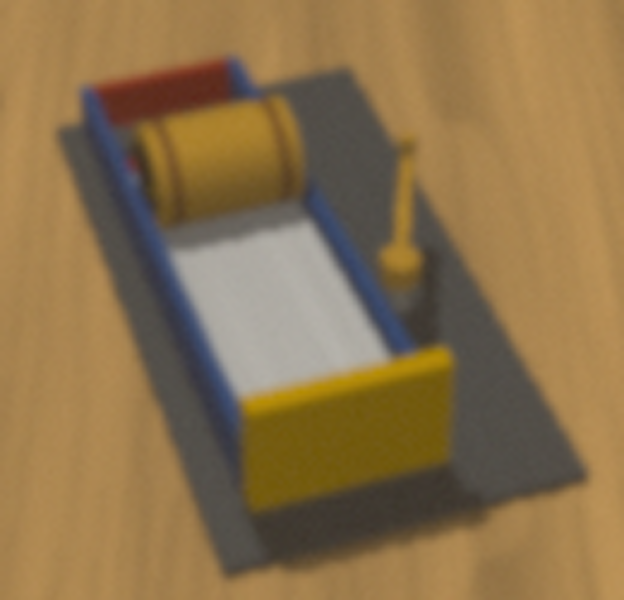

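```bash
cat > h.py <<'E'
import cv2,numpy as np,json,os
from scipy.spatial.transform import Rotation as R
from scipy.optimize import least_squares
from station import eyes
C={n:eyes.camera_params(n) for n in('top','side')}
def proj(n,P):
    c=C[n];K=np.array([[c['fx'],0,c['cx']],[0,c['fy'],c['cy']],[0,0,1]])
    return cv2.projectPoints(np.array(P,float).reshape(-1,1,3),c['rvec'],c['tvec'],K,None)[0][:,0]
def trk(p):  # x,y,yaw
    return R.from_euler('ZY',[p[2],-np.radians(6)]), np.array([p[0],p[1],.03])
def t2w(p,P): r,o=trk(p); return r.apply(np.array(P,float)/1000)+o
E
python3 - <<'E'
from h import *
T=[(239,-51,45,75,235),(239,51,45,132,403),(251,-51,45,53,242),(251,51,45,112,410),(0,43,0,510,256),(168,58,41,254,373),(195,-36,0,160,255),(195,36,0,190,368)]
S=[(251,-51,45,249,413),(251,51,45,452,361),(168,58,41,402,256)]
T=np.array(T,float);S=np.array(S,float)
uT=(T[:,3:]+.5)/6-.5+[250,180]; uS=(S[:,3:]+.5)/4.8-.5+[280,170]
def f(p): return np.r_[(proj('top',t2w(p,T[:,:3]))-uT).ravel(),(proj('side',t2w(p,S[:,:3]))-uS).ravel()]
s=least_squares(f,[.55,0,1.9],loss='soft_l1'); p=s.x
print(p,np.degrees(p[2])); print(f(p).reshape(-1,2).round(2))
np.save('p.npy',p)
# latch
uL=(np.array([[418,384]])+.5)/6-.5+[250,180]; uL2=(np.array([[407,142]])+.5)/4.8-.5+[280,170]
def g(a):
    P=t2w(p,[[168-92*np.cos(a[0]),58-92*np.sin(a[0]),42]]); return np.r_[(proj('top',P)-uL).ravel(),(proj('side',P)-uL2).ravel()]
l=least_squares(g,[-.3]);print('latch',l.x,g(l.x))
for n,P in dict(orig=[0,0,0],sleeve=[43,0,29],home=[208,0,27],pivot=[168,58,34],end=[168-100*np.cos(l.x[0]),58-100*np.sin(l.x[0]),34]).items(): print(n,t2w(p,P).round(4))
r,o=trk(p);print(r.as_matrix().round(3))
print('check sleeve', ((proj('top',t2w(p,[[43,0,59]]))-[250,180])*6), (proj('side',t2w(p,[[43,0,59]]))-[280,170])*4.8)
# nipples & meter on ground from top at base px
def gnd(u,v,z):
    f=lambda q: proj('top',[[q[0],q[1],z]])[0]-[u,v]; return least_squares(f,[.6,0]).x.round(3)
print('nip',gnd(286,163,.09),gnd(356,161,.09),'gauge foot',gnd(203,248,0),'meter',gnd(415,235,.1),gnd(505,222,.1))
E
```

```text
[ 0.62531784 -0.0468901   1.90689432] 109.25699678365982
[[-0.36 -0.18]
 [ 0.14 -0.22]
 [-0.05 -0.18]
 [ 0.09 -0.17]
 [ 0.51  0.78]
 [ 0.32 -0.29]
 [-0.67 -1.3 ]
 [ 1.26 -1.03]
 [ 0.46  0.27]
 [ 1.23  0.12]
 [ 0.02  0.33]]
latch [-0.42793814] [-0.07495681 -0.09134433  0.01498047  1.27452846]
orig [ 0.6253 -0.0469  0.03  ]
sleeve [ 0.6122 -0.0094  0.0633]
home [0.558  0.1457 0.0786]
pivot [0.5166 0.0884 0.0814]
end [ 0.5073 -0.0108  0.0719]
[[-0.328 -0.944  0.034]
 [ 0.939 -0.33  -0.099]
 [ 0.105  0.     0.995]]
check sleeve [[425.47266872 194.89332465]] [[213.33157806 116.15286407]]
nip [0.793 0.106] [ 0.793 -0.14 ] gauge foot [0.511 0.415] meter [ 0.526 -0.327] [ 0.562 -0.633]
```

```bash
cat >> h.py <<'E'
def goto(x,y,z,yaw=0,quiet=False):
    """tips at track (x,y,z) mm, tool z = -track z, tool x at yaw(deg) from track x: print tool-axis delta cm, rotvec deg"""
    from station import sense,manip
    s=sense();p=np.load('p.npy');r,o=trk(p)
    Rt=r*R.from_euler('z',yaw,degrees=True)*R.from_euler('x',180,degrees=True)
    tcp=t2w(p,[x,y,z])-Rt.apply([0,0,manip.tips_ahead])
    Rc=R.from_quat(s['tool_rot']); d=Rc.inv().apply(tcp-s['tcp_pos'])*100
    cur=(r.inv().apply(s['tcp_pos']+Rc.apply([0,0,manip.tips_ahead])-o)*1000).round(1)
    print('t',round(s['t'],2),'gap',round(s['finger_gap'],2),'F',s['force'].round(1),'tips@trk',cur,'\n d_cm',d.round(2),'rot_deg',np.degrees((Rc.inv()*Rt).as_rotvec()).round(1),'q',s['q'].round(2))
E
python3 -c "
from h import *
from station import manip;print(manip.tips_ahead)
goto(-22,0,110)"
```

```text
0.0726
t 0.1 gap 1.0 F [ 0.9  0.3 -0.5] tips@trk [-349.3  619.2  238.3] 
 d_cm [ 59.4  -37.46   9.46] rot_deg [  4.9   4.5 -94. ] q [-1.48  0.53  1.43 -0.    1.18 -0.18]
```

```bash
python3 -m inch '[{"dx":4,"dy":-2.5,"dz":-2},{"dx":5,"dy":-3.1,"dz":-1},{"dx":5,"dy":-3.1},{"dx":5,"dy":-3.1},{"dx":5,"dy":-3.1},{"dx":5,"dy":-3.1},{"dx":5,"dy":-3.1},{"dx":5,"dy":-3.1},{"dx":5,"dy":-3.1},{"dx":5,"dy":-3.1}]' 0.5
python3 -c "
from h import *
goto(-22,0,110)"
```

```text
t 0.1 gap 1.0 F [ 0.9  0.3 -0.5] tips@trk [-349.3  619.2  238.3] 
 d_cm [ 59.4  -37.46   9.46] rot_deg [  4.9   4.5 -94. ] q [-1.48  0.53  1.43 -0.    1.18 -0.18]invalid input at $[0]: expected keys dx, dy, dz, wx, wy, wz
```

All six keys are needed in each row.

```bash
python3 -m inch '[{"dx":4,"dy":-2.5,"dz":-2,"wx":0,"wy":0,"wz":0},{"dx":5,"dy":-3.1,"dz":-1,"wx":0,"wy":0,"wz":0},{"dx":5,"dy":-3.1,"dz":0,"wx":0,"wy":0,"wz":0},{"dx":5,"dy":-3.1,"dz":0,"wx":0,"wy":0,"wz":0},{"dx":5,"dy":-3.1,"dz":0,"wx":0,"wy":0,"wz":0},{"dx":5,"dy":-3.1,"dz":0,"wx":0,"wy":0,"wz":0},{"dx":5,"dy":-3.1,"dz":0,"wx":0,"wy":0,"wz":0},{"dx":5,"dy":-3.1,"dz":0,"wx":0,"wy":0,"wz":0},{"dx":5,"dy":-3.1,"dz":0,"wx":0,"wy":0,"wz":0},{"dx":5,"dy":-3.1,"dz":0,"wx":0,"wy":0,"wz":0}]' 0.5
python3 -c "
from h import *
goto(-22,0,110)"
```

```text
t: 1.35
tcp_pos: [0.5579, -0.1799, 0.3335]
tool_rot: [0.991, 0.132, -0.0, -0.0]
force: [-0.5, -1.6, 0.0]
finger_gap: 0.498
gripper_force: 0.0
t 1.35 gap 0.5 F [-0.5 -1.6  0. ] tips@trk [-78.6 107.5 240.5] 
 d_cm [10.29 -6.98 12.42] rot_deg [  4.9   4.6 -94. ] q [-0.5   0.44  1.5  -0.    1.2   0.8 ]
```

```bash
python3 -m inch '[{"dx":0,"dy":0,"dz":0,"wx":0.5,"wy":0.46,"wz":-9.4},{"dx":0,"dy":0,"dz":0,"wx":0.5,"wy":0.46,"wz":-9.4},{"dx":0,"dy":0,"dz":0,"wx":0.5,"wy":0.46,"wz":-9.4},{"dx":0,"dy":0,"dz":0,"wx":0.5,"wy":0.46,"wz":-9.4},{"dx":0,"dy":0,"dz":0,"wx":0.5,"wy":0.46,"wz":-9.4},{"dx":0,"dy":0,"dz":0,"wx":0.5,"wy":0.46,"wz":-9.4},{"dx":0,"dy":0,"dz":0,"wx":0.5,"wy":0.46,"wz":-9.4},{"dx":0,"dy":0,"dz":0,"wx":0.5,"wy":0.46,"wz":-9.4},{"dx":0,"dy":0,"dz":0,"wx":0.5,"wy":0.46,"wz":-9.4},{"dx":0,"dy":0,"dz":0,"wx":0.5,"wy":0.46,"wz":-9.4}]' >/dev/null
python3 -c "
from h import *
goto(-20,0,70)"
```

```text
t 2.6 gap 0.5 F [-0.9 -0.  -0.3] tips@trk [-71.9 109.3 240. ] 
 d_cm [ 5.11 10.98 17.  ] rot_deg [-0.1 -0.1  0.3] q [-0.53  0.46  1.46  0.07  1.3  -0.9 ]
```

```bash
python3 -m inch '[{"dx":1.3,"dy":2.8,"dz":3,"wx":0,"wy":0,"wz":0.3},{"dx":1.3,"dy":2.8,"dz":3,"wx":0,"wy":0,"wz":0},{"dx":1.3,"dy":2.7,"dz":3,"wx":0,"wy":0,"wz":0},{"dx":1.2,"dy":2.7,"dz":3,"wx":0,"wy":0,"wz":0},{"dx":0,"dy":0,"dz":3,"wx":0,"wy":0,"wz":0},{"dx":0,"dy":0,"dz":2,"wx":0,"wy":0,"wz":0},{"dx":0,"dy":0,"dz":0,"wx":0,"wy":0,"wz":0}]' >/dev/null
python3 - <<'E'
from h import *
goto(-20,0,18)
a=eyes.snapshot('side')[150:300,250:450];b=eyes.snapshot('top')[170:290,240:400]
cv2.imwrite('pics/c1.png',cv2.cvtColor(np.vstack([cv2.resize(a,(400,300),interpolation=2),cv2.resize(b,(400,300),interpolation=2)]),4))
E
```

```text
t 3.48 gap 0.5 F [ 0.3 -0.   0.4] tips@trk [-20.3   0.3  68.2] 
 d_cm [0.04 0.02 5.02] rot_deg [-0.3 -0.2 -0.3] q [-0.33  0.73  1.46  0.1   1.02 -0.71]
```

View pics/c1.png

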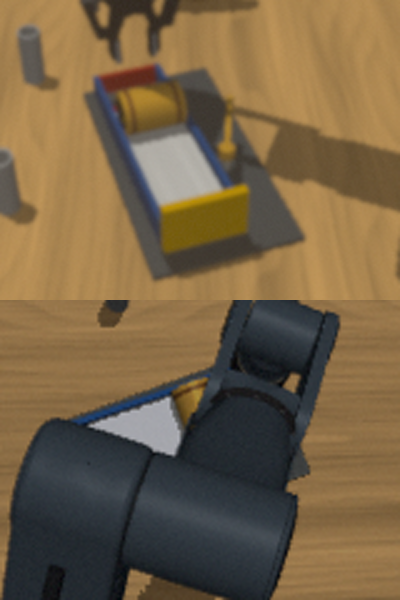

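The side view shows both fingertips behind the sleeve and centred on the track, at about px (309,179) and (326,175). I'll check those against the projection, then go down.

```bash
python3 -c "
from h import *
p=np.load('p.npy');print(proj('side',t2w(p,[[-20,-28,68],[-20,28,68],[-20,-28,60]])))"
python3 -m inch '[{"dx":0,"dy":0,"dz":1.5,"wx":0,"wy":0,"wz":0},{"dx":0,"dy":0,"dz":1.5,"wx":0,"wy":0,"wz":0},{"dx":0,"dy":0,"dz":1.2,"wx":0,"wy":0,"wz":0},{"dx":0,"dy":0,"dz":0.6,"wx":0,"wy":0,"wz":0},{"dx":0,"dy":0,"dz":0,"wx":0,"wy":0,"wz":0}]' >/dev/null
python3 -c "
from h import *
goto(0,0,18)"
```

```text
[[307.43906966 181.10847448]
 [326.91087738 177.08094432]
 [307.61617183 183.54359037]]
t 4.2 gap 0.5 F [-0.   0.2 -0.1] tips@trk [-21.1  -0.7  21.8] 
 d_cm [ 2.13 -0.1   0.38] rot_deg [-0.1 -0.1 -0.3] q [-0.32  0.79  1.49  0.1   0.93 -0.72]
```

```bash
python3 -m inch '[{"dx":0.3,"dy":-0.1,"dz":0.4,"wx":0,"wy":0,"wz":-0.3},{"dx":0.3,"dy":0,"dz":0.3,"wx":0,"wy":0,"wz":0},{"dx":0.3,"dy":0,"dz":0,"wx":0,"wy":0,"wz":0},{"dx":0.3,"dy":0,"dz":0,"wx":0,"wy":0,"wz":0},{"dx":0.3,"dy":0,"dz":0,"wx":0,"wy":0,"wz":0},{"dx":0.3,"dy":0,"dz":0,"wx":0,"wy":0,"wz":0}]' 
python3 -c "
from h import *
goto(0,0,15)"
python3 -m inch '[{"dx":0.3,"dy":0,"dz":0,"wx":0,"wy":0,"wz":0},{"dx":0.3,"dy":0,"dz":0,"wx":0,"wy":0,"wz":0},{"dx":0.3,"dy":0,"dz":0,"wx":0,"wy":0,"wz":0},{"dx":0.3,"dy":0,"dz":0,"wx":0,"wy":0,"wz":0}]'
python3 - <<'E'
from h import *
goto(15,0,15)
a=eyes.snapshot('side')[160:280,270:400]
cv2.imwrite('pics/c2.png',cv2.cvtColor(cv2.resize(a,(520,480),interpolation=2),4))
E
```

```text
t: 4.95
tcp_pos: [0.6296, -0.0586, 0.1175]
tool_rot: [0.578, 0.814, 0.03, -0.043]
force: [0.1, 0.5, -0.8]
finger_gap: 0.498
gripper_force: 0.0
t 4.95 gap 0.5 F [ 0.1  0.5 -0.8] tips@trk [-3.2 -0.2 15.7] 
 d_cm [ 0.32 -0.02  0.07] rot_deg [-0. -0.  0.] q [-0.3   0.79  1.51  0.11  0.9  -0.71]
t: 5.45
tcp_pos: [0.6278, -0.05, 0.1198]
tool_rot: [0.578, 0.815, 0.03, -0.039]
force: [1.6, -6.8, 3.1]
finger_gap: 0.499
gripper_force: 3.2
t 5.45 gap 0.5 F [ 1.6 -6.8  3.1] tips@trk [ 5.3 -1.6 17.1] 
 d_cm [ 0.93 -0.13  0.2 ] rot_deg [0.2 0.3 0.1] q [-0.29  0.78  1.52  0.11  0.89 -0.69]
```

View pics/c2.png

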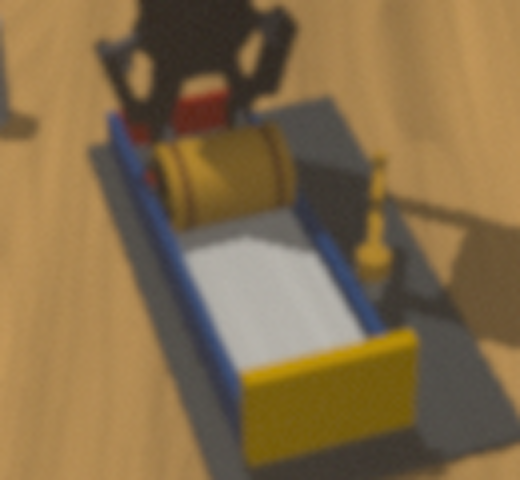

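Contact at about 7 N, with the sleeve square between the fingers. Now I'll push slowly.

```bash
python3 -m inch '[{"dx":0.3,"dy":0,"dz":0,"wx":0,"wy":0,"wz":0},{"dx":0.3,"dy":0,"dz":0,"wx":0,"wy":0,"wz":0},{"dx":0.3,"dy":0,"dz":0,"wx":0,"wy":0,"wz":0},{"dx":0.3,"dy":0,"dz":0,"wx":0,"wy":0,"wz":0},{"dx":0.3,"dy":0,"dz":0,"wx":0,"wy":0,"wz":0},{"dx":0.3,"dy":0,"dz":0,"wx":0,"wy":0,"wz":0},{"dx":0.3,"dy":0,"dz":0,"wx":0,"wy":0,"wz":0},{"dx":0.3,"dy":0,"dz":0,"wx":0,"wy":0,"wz":0}]' >/dev/null
python3 -c "
from h import *
goto(60,0,15)"
```

```text
t 6.5 gap 0.5 F [ 0.9 -1.7  1.2] tips@trk [32.9 -0.1 15.6] 
 d_cm [ 2.72 -0.01  0.06] rot_deg [-0.  -0.1  0. ] q [-0.25  0.77  1.55  0.11  0.88 -0.66]
```

```bash
python3 -m inch '[{"dx":0.3,"dy":0,"dz":0,"wx":0,"wy":0,"wz":0},{"dx":0.4,"dy":0,"dz":0,"wx":0,"wy":0,"wz":0},{"dx":0.4,"dy":0,"dz":0,"wx":0,"wy":0,"wz":0},{"dx":0.4,"dy":0,"dz":0,"wx":0,"wy":0,"wz":0},{"dx":0.4,"dy":0,"dz":0,"wx":0,"wy":0,"wz":0},{"dx":0.4,"dy":0,"dz":0,"wx":0,"wy":0,"wz":0},{"dx":0.4,"dy":0,"dz":0,"wx":0,"wy":0,"wz":0},{"dx":0.4,"dy":0,"dz":0,"wx":0,"wy":0,"wz":0},{"dx":0.4,"dy":0,"dz":0,"wx":0,"wy":0,"wz":0},{"dx":0.4,"dy":0,"dz":0,"wx":0,"wy":0,"wz":0}]' >/dev/null
python3 - <<'E'
from h import *
goto(160,0,15)
a=eyes.snapshot('side')[160:280,270:400]
cv2.imwrite('pics/c3.png',cv2.cvtColor(cv2.resize(a,(520,480),interpolation=2),4))
E
```

```text
t 7.75 gap 0.5 F [ 0.8 -1.7  1. ] tips@trk [71.9 -0.1 15.7] 
 d_cm [ 8.82 -0.01  0.08] rot_deg [-0.  -0.1  0. ] q [-0.2   0.75  1.59  0.12  0.86 -0.62]
```

View pics/c3.png

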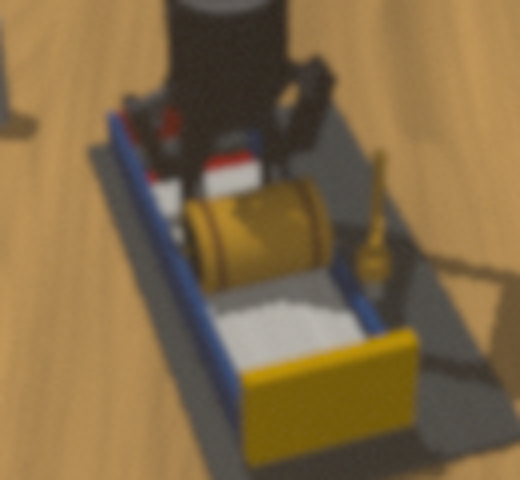

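The sleeve is square and about halfway up, and the latch is undisturbed.

```bash
python3 -m inch '[{"dx":0.4,"dy":0,"dz":0,"wx":0,"wy":0,"wz":0},{"dx":0.4,"dy":0,"dz":0,"wx":0,"wy":0,"wz":0},{"dx":0.4,"dy":0,"dz":0,"wx":0,"wy":0,"wz":0},{"dx":0.4,"dy":0,"dz":0,"wx":0,"wy":0,"wz":0},{"dx":0.4,"dy":0,"dz":0,"wx":0,"wy":0,"wz":0},{"dx":0.4,"dy":0,"dz":0,"wx":0,"wy":0,"wz":0},{"dx":0.4,"dy":0,"dz":0,"wx":0,"wy":0,"wz":0},{"dx":0.4,"dy":0,"dz":0,"wx":0,"wy":0,"wz":0},{"dx":0.4,"dy":0,"dz":0,"wx":0,"wy":0,"wz":0},{"dx":0.4,"dy":0,"dz":0,"wx":0,"wy":0,"wz":0}]' >/dev/null
python3 -c "
from h import *
goto(160,0,15)"
python3 -m inch '[{"dx":0.4,"dy":0,"dz":0,"wx":0,"wy":0,"wz":0},{"dx":0.4,"dy":0,"dz":0,"wx":0,"wy":0,"wz":0},{"dx":0.4,"dy":0,"dz":0,"wx":0,"wy":0,"wz":0},{"dx":0.4,"dy":0,"dz":0,"wx":0,"wy":0,"wz":0},{"dx":0.4,"dy":0,"dz":0,"wx":0,"wy":0,"wz":0},{"dx":0.4,"dy":0,"dz":0,"wx":0,"wy":0,"wz":0},{"dx":0.4,"dy":0,"dz":0,"wx":0,"wy":0,"wz":0},{"dx":0.4,"dy":0,"dz":0,"wx":0,"wy":0,"wz":0},{"dx":0.2,"dy":0,"dz":0,"wx":0,"wy":0,"wz":0},{"dx":0.2,"dy":0,"dz":0,"wx":0,"wy":0,"wz":0}]' >/dev/null
python3 -c "
from h import *
goto(160,0,15)"
```

```text
t 9.05 gap 0.5 F [ 0.6 -1.4  0.4] tips@trk [111.9  -0.   15.7] 
 d_cm [ 4.81 -0.01  0.07] rot_deg [-0.  -0.1  0. ] q [-0.14  0.74  1.62  0.13  0.84 -0.56]
t 10.3 gap 0.5 F [ 0.5 -2.1  0.2] tips@trk [ 1.477e+02 -1.000e-01  1.570e+01] 
 d_cm [ 1.24 -0.01  0.08] rot_deg [-0. -0.  0.] q [-0.09  0.72  1.65  0.13  0.82 -0.51]
```

```bash
for i in 1 2 3; do python3 -m inch '[{"dx":0.2,"dy":0,"dz":0,"wx":0,"wy":0,"wz":0},{"dx":0.2,"dy":0,"dz":0,"wx":0,"wy":0,"wz":0},{"dx":0.2,"dy":0,"dz":0,"wx":0,"wy":0,"wz":0}]' | grep force:
done
python3 - <<'E'
from h import *
goto(165,0,15)
a=eyes.snapshot('side')[160:280,270:400]
cv2.imwrite('pics/c4.png',cv2.cvtColor(cv2.resize(a,(520,480),interpolation=2),4))
E
```

```text
force: [0.3, -1.2, 0.7]
gripper_force: 0.8
force: [-1.0, -0.6, -0.4]
gripper_force: 0.0
force: [0.3, 0.1, 1.0]
gripper_force: 0.0
t 11.43 gap 0.5 F [0.3 0.1 1. ] tips@trk [165.8  -0.   15.7] 
 d_cm [-0.08 -0.01  0.07] rot_deg [-0.  -0.1  0. ] q [-0.06  0.71  1.66  0.13  0.82 -0.49]
```

View pics/c4.png

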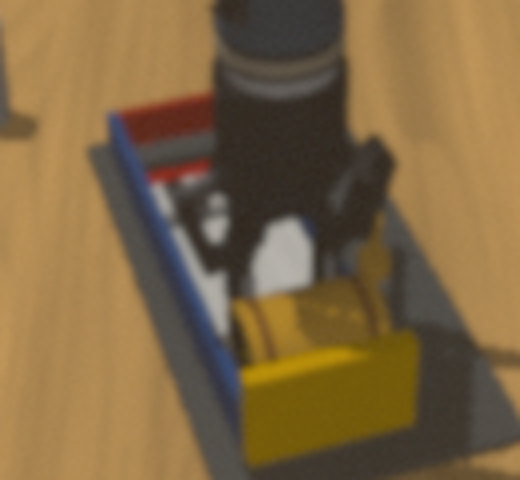

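The force fell to zero at about tool x 156, and the sleeve is now against the stop at about px (355,243), so it dropped into the seat. Now I'll back off, lift, and shut the gripper for the latch.

```bash
python3 -m inch '[{"dx":-0.8,"dy":0,"dz":0,"wx":0,"wy":0,"wz":0},{"dx":-1,"dy":0,"dz":-0.5,"wx":0,"wy":0,"wz":0},{"dx":-1,"dy":0,"dz":-2,"wx":0,"wy":0,"wz":0},{"dx":0,"dy":0,"dz":-3,"wx":0,"wy":0,"wz":0},{"dx":0,"dy":0,"dz":-3,"wx":0,"wy":0,"wz":0},{"dx":0,"dy":0,"dz":0,"wx":0,"wy":0,"wz":0}]' 0.5 >/dev/null
python3 - <<'E'
from h import *
for a in [-.43,-.2,0,.25,.5,.75,1.,1.25,1.5,1.57]:
    h=10*abs(np.sin(a))+14.5*abs(np.cos(a));u=np.array([-np.cos(a),-np.sin(a)]);n=np.array([np.sin(a),-np.cos(a)])
    print(a,(np.array([168,58])+80*u-n*(4+h+(12 if a==-.43 else 0))).round(1))
goto(88,122,90)
E
```

```text
-0.43 [109.2 121.7]
-0.2 [93.6 93.7]
0 [88.  76.5]
0.25 [85.4 58.1]
0.5 [87.5 38.5]
0.75 [94.9 19.1]
1.0 [107.7   1.6]
1.25 [125.6 -12.2]
1.5 [147.4 -20.7]
1.57 [153.9 -22. ]
t 12.22 gap 0.5 F [ 0.8  0.8 -0.3] tips@trk [135.9  -1.9 103.5] 
 d_cm [ -4.8  -12.36   1.29] rot_deg [ 0.3  0.1 -0. ] q [-0.12  0.6   1.59  0.11  1.   -0.51]
```

```bash
python3 -m inch '[{"dx":-0.9,"dy":-4.2,"dz":0,"wx":0,"wy":0,"wz":0},{"dx":-0.9,"dy":-4.2,"dz":0,"wx":0,"wy":0,"wz":0},{"dx":-0.9,"dy":-4.2,"dz":0,"wx":0,"wy":0,"wz":0},{"dx":0,"dy":0,"dz":1,"wx":0,"wy":0,"wz":0},{"dx":0,"dy":0,"dz":2,"wx":0,"wy":0,"wz":0},{"dx":0,"dy":0,"dz":2,"wx":0,"wy":0,"wz":0},{"dx":0,"dy":0,"dz":0,"wx":0,"wy":0,"wz":0}]' 0 >/dev/null
python3 - <<'E'
from h import *
goto(109,123,22)
a=eyes.snapshot('side')[160:280,270:400]
cv2.imwrite('pics/c5.png',cv2.cvtColor(cv2.resize(a,(520,480),interpolation=2),4))
p=np.load('p.npy');r,o=trk(p)
print((proj('side',t2w(p,[[109,123,55]]))-[270,160])*4)
E
```

```text
t 13.1 gap -0.0 F [-0.2 -0.7  0.9] tips@trk [111.  126.3  49. ] 
 d_cm [-0.19  0.32  2.7 ] rot_deg [-0.2 -0.2  0. ] q [-0.27  0.58  1.91  0.13  0.72 -0.71]
[[432.13495101 158.1644094 ]]
```

View pics/c5.png

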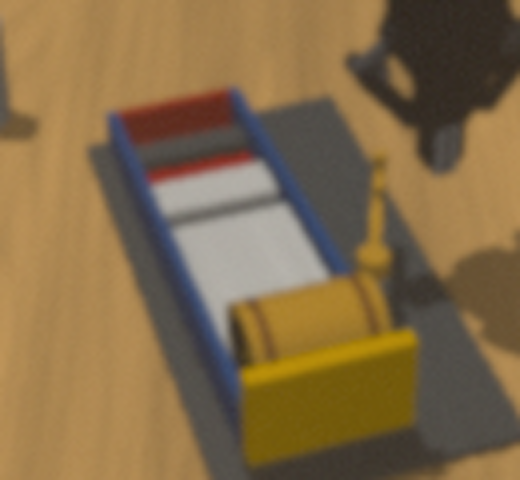

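The sleeve is seated and square at about (310,320), and the latch is untouched with its end at (378,160). The shut tips at about (440,170) match the projection. Next I'll go down and sweep the bar.

```bash
python3 -m inch '[{"dx":-0.2,"dy":0.3,"dz":1.4,"wx":0,"wy":0,"wz":0},{"dx":0,"dy":0,"dz":1.3,"wx":0,"wy":0,"wz":0},{"dx":-0.4,"dy":0.75,"dz":0,"wx":0,"wy":0,"wz":0},{"dx":-0.4,"dy":0.75,"dz":0,"wx":0,"wy":0,"wz":0},{"dx":-0.4,"dy":0.75,"dz":0,"wx":0,"wy":0,"wz":0},{"dx":-0.35,"dy":0.7,"dz":0,"wx":0,"wy":0,"wz":0},{"dx":-0.28,"dy":0.86,"dz":0,"wx":0,"wy":0,"wz":0},{"dx":-0.28,"dy":0.86,"dz":0,"wx":0,"wy":0,"wz":0}]' |grep force
python3 -c "
from h import *
goto(85.4,58.1,22)"
python3 -m inch '[{"dx":-0.13,"dy":0.92,"dz":0,"wx":0,"wy":0,"wz":0},{"dx":-0.13,"dy":0.92,"dz":0,"wx":0,"wy":0,"wz":0},{"dx":0.1,"dy":0.98,"dz":0,"wx":0,"wy":0,"wz":0},{"dx":0.1,"dy":0.98,"dz":0,"wx":0,"wy":0,"wz":0},{"dx":0.37,"dy":0.97,"dz":0,"wx":0,"wy":0,"wz":0},{"dx":0.37,"dy":0.97,"dz":0,"wx":0,"wy":0,"wz":0}]' |grep force
python3 -c "
from h import *
goto(107.7,1.6,22)"
```

```text
force: [-1.1, 1.1, 0.4]
gripper_force: 0.5
t 14.15 gap 0.0 F [-1.1  1.1  0.4] tips@trk [87.4 75.7 23.8] 
 d_cm [-0.19  1.75  0.18] rot_deg [-0.  -0.1  0. ] q [-0.25  0.67  1.79  0.13  0.75 -0.68]
force: [0.2, -0.5, 0.5]
gripper_force: 0.5
t 14.9 gap 0.0 F [ 0.2 -0.5  0.5] tips@trk [94.6 18.2 23.7] 
 d_cm [1.31 1.66 0.17] rot_deg [-0.  -0.1  0. ] q [-0.18  0.71  1.65  0.12  0.83 -0.61]
```

```bash
python3 -m inch '[{"dx":0.65,"dy":0.83,"dz":0,"wx":0,"wy":0,"wz":0},{"dx":0.65,"dy":0.83,"dz":0,"wx":0,"wy":0,"wz":0},{"dx":0.9,"dy":0.69,"dz":0,"wx":0,"wy":0,"wz":0},{"dx":0.9,"dy":0.69,"dz":0,"wx":0,"wy":0,"wz":0},{"dx":0.73,"dy":0.28,"dz":0,"wx":0,"wy":0,"wz":0},{"dx":0.73,"dy":0.28,"dz":0,"wx":0,"wy":0,"wz":0},{"dx":0.73,"dy":0.28,"dz":0,"wx":0,"wy":0,"wz":0}]' |grep force
for i in 1 2 3 ; do python3 -m inch '[{"dx":0.3,"dy":0,"dz":0,"wx":0,"wy":0,"wz":0},{"dx":0.2,"dy":0,"dz":0,"wx":0,"wy":0,"wz":0}]' |grep force:; python3 -c "
from h import *
goto(154,-22,22)"; done
```

```text
force: [-0.8, -1.4, -0.1]
gripper_force: 0.5
force: [1.1, -0.5, -0.2]
gripper_force: 0.4
t 16.02 gap 0.0 F [ 1.1 -0.5 -0.2] tips@trk [152.2 -20.5  23.9] 
 d_cm [0.18 0.16 0.19] rot_deg [ 0. -0.  0.] q [-0.07  0.72  1.59  0.13  0.87 -0.49]
force: [2.9, -11.6, -3.6]
gripper_force: 6.5
t 16.27 gap 0.0 F [  2.9 -11.6  -3.6] tips@trk [153.7 -20.6  24. ] 
 d_cm [-0.01  0.15  0.2 ] rot_deg [0.1 0.3 0.1] q [-0.06  0.72  1.59  0.12  0.86 -0.48]
force: [4.0, -24.3, -6.2]
gripper_force: 12.7
t 16.52 gap 0.0 F [  4.  -24.3  -6.2] tips@trk [154.  -20.7  24.1] 
 d_cm [-0.1   0.14  0.21] rot_deg [0.1 0.8 0.3] q [-0.06  0.72  1.6   0.11  0.86 -0.47]
```

The bar has reached its end stop, with the force rising to 24 N. I'll back off, lift clear and look.

```bash
python3 -m inch '[{"dx":-0.8,"dy":0,"dz":0,"wx":0,"wy":0,"wz":0},{"dx":-1.2,"dy":0,"dz":0,"wx":0,"wy":0,"wz":0},{"dx":-2,"dy":0,"dz":0,"wx":0,"wy":0,"wz":0},{"dx":-2,"dy":0,"dz":-2,"wx":0,"wy":0,"wz":0},{"dx":-2,"dy":0,"dz":-4,"wx":0,"wy":0,"wz":0},{"dx":-2,"dy":0,"dz":-5,"wx":0,"wy":0,"wz":0},{"dx":-2,"dy":0,"dz":-4,"wx":0,"wy":0,"wz":0},{"dx":0,"dy":0,"dz":0,"wx":0,"wy":0,"wz":0},{"dx":0,"dy":0,"dz":0,"wx":0,"wy":0,"wz":0}]' |grep force
python3 - <<'E'
from h import *
goto(0,0,150)
a=eyes.snapshot('side')[140:280,220:400]
cv2.imwrite('pics/c6.png',cv2.cvtColor(cv2.resize(a,(720,560),interpolation=2),4))
E
```

```text
force: [-0.6, -0.0, -1.5]
gripper_force: 0.0
t 17.65 gap 0.0 F [-0.6 -0.  -1.5] tips@trk [ 42.3 -19.2 172.9] 
 d_cm [-4.22 -1.93  2.28] rot_deg [-0.1 -0.1 -0. ] q [-0.25  0.59  1.4   0.09  1.22 -0.62]
```

View pics/c6.png

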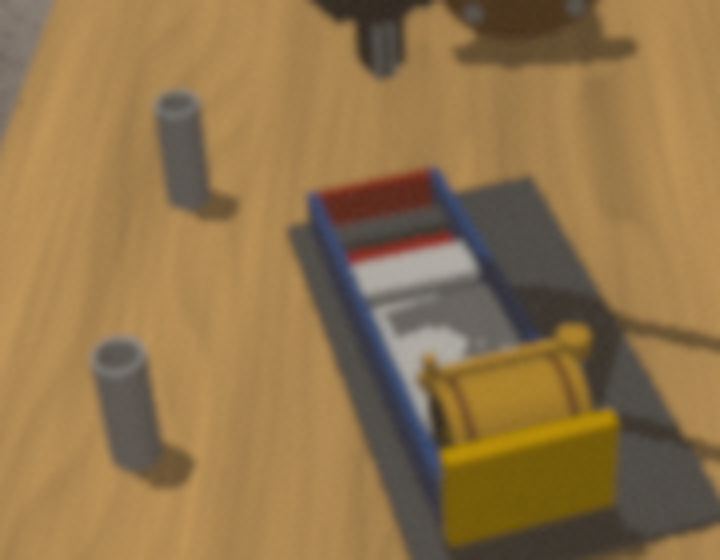

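The bar lies straight across behind the seated sleeve, from its pivot at (573,335) to its peg at (430,360). The nipples are standing and the gripper is clear, so I'll hand it in.

```bash
python3 -c "
from station import workorder;print(workorder.sign_off())"
```

```text
the job is handed in; nothing more can be done
None
```

The job is handed in, with no verdict returned: the last picture shows the sleeve seated against the yellow stop, the latch bar fully across behind it, the robot clear and both nipples standing; the gauge and most of the meter were out of frame, but nothing went near them.

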